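# Unbolt and unhook the doll's basket

### The arm

A 6-joint arm with a two-finger parallel gripper is mounted at the origin on the work surface. World frame = base frame: x ahead of the robot, y to its left, z up, the work surface at z = 0. Lengths are in m, angles in rad, forces in N, time in s.
With the tool pointing down it reaches from about 0.375 to 0.975 m from the base axis. Payload 3.8 kg.
Tool frame: the origin (TCP) lies at the very end of the fingers, on their centre line; the grasp point (between the pads) lies 19 mm behind it (bot.pinch_z is the distance from the TCP to the grasp point, in m); x points along the fingers, y is the direction in which the jaws open and shut, and the axes are right-handed (so a half turn about x gives the same grasp; the last joint's range is limited). The gripper opens to 85 mm and grips with 20 to 120 N. Pads are 22 mm wide; open, the fingers measure 114 mm over their backs; the gripper's body (76 mm by 85 mm) begins 54 mm behind the grasp point. The pads swing forward as they close: fully open they stand 13 mm farther back than shut.
Start: joints at [1.105, 0.264, 1.604, -0, 1.274, -0.037], TCP at [0.281, 0.614, 0.231] pointing down, gripper open.
Joint ranges: [-2.63, 2.63], [-0.94, 2.18], [0.31, 2.57], [-1.31, 4.45], [0, 2.66], [-2.55, 2.55]. Speed limits (rad/s): [2.57, 2.57, 3.14, 3.14, 3.14, 3.14].

### API

Orientations are given as a rotation vector (axis times angle).
In Python, from workcell import monitor, imaging, finish_job, bot gives the robot as it stands.
- The arm moves only by the tool jog_arm, never from a script. Its argument "rows" is a list of rows, each a list of 7 numbers: the shift along the tool's x, y, z in m, then the turn, a rotation vector about the tool's x, y, z in rad, then the opening in per cent of the stroke, from 0 (shut) to 100 (fully open). A call has 1 to 20 rows; each row is the pose to reach, as a shift and turn from the pose measured when the call began, along the tool's axes at that moment; what a row does not reach only later rows make up. A row lasts 1/10 s, in which the tool goes at most 50 mm and 8.59 degrees, less where a joint would pass 70% of its speed; a pose out of reach is approached as far as the arm can. A call with a gripper value outside its range is refused whole. The fingers move at their own pace and stop on an object; "force" is the grip in N (left out, the last holds). Time passes only in rows, so rows that repeat a pose let the fingers close. It gives the time, the measured TCP pose, the force and the opening at its end, in the units of the state.
- monitor.read_state(): the state, without advancing time (a new reading comes with each control period).
- imaging.read_camera(name): name is "scene" or "top" or "wrist"; returns the picture (384x512x3 uint8, blue, green, red); there is no depth.
- imaging.camera_params(name): a dict with "fx", "fy", "cx", "cy" (pixels), "T" (4x4, takes a point from camera to world coordinates); the wrist camera has in their place "T_tool_cam" (4x4, takes a point from camera to tool coordinates, whose origin is the TCP and whose axes are the tool frame's). Camera axes: x right, y down, z forward; pixel columns grow to the right and rows downward; lengths in m; the calibration is good to about 2 mm. A picture is of the moment at which its call begins: read the wrist's pose just before it. camera_params takes no time and is no camera call.
- finish_job(): hands the job in, once; it reports no verdict.
The state is a dict: "time": time; "q": joint angles; "joint_vel": joint speeds; "joint_torque": joint torques, N m; "tool_pos": TCP position; "tcp_rot": TCP orientation; "wrist_force": force on the tool from outside, world axes, zero at the start; "torque": the same for the moment, N m; "width": opening from 0.0 (shut) to 1.0 (fully open).
Only numpy, scipy, OpenCV 4.12 (cv2) and the standard library are available. Lean on these libraries where they do the work, as an engineer would, in place of code of your own. Each camera call takes 0.05 s, during which the arm holds its last target. There are 200 camera calls.

### The job

The doll's shopping basket hangs in the deep hook of the green stand, locked in by a brass bolt across the hook's mouth. With light fingertip pressure roll the yellow thumbwheel in the top of the stand towards the hook, all the way to its stop, so that the bolt is drawn; then lift the basket by its handle straight up past the hook's tip, bring it away level and stand it upright on top of the white desk, well away from the desk's edges. Do not wrench or drop the basket, and leave the safe, lamp, chair and bowl where they are.

Things in the scene. Friction and masses are not known exactly. Their poses are not given: they have to be found in the camera images.
- stand: Fixed green toy hook stand. Origin under its post, on the table; z up; the hook points to its own -x. Foot 160 x 130 x 14 mm. Its head (x from -30 to +45 mm, 40 mm wide along y, top 275 mm up) bears the hook on its front and the thumbwheel in a slot in its top. Only the wheel and the hook tip rise above 275 mm.
- hook_seat (a point): Bottom of the hook's trough, where the handle hangs: 75 mm in front (-x) of the stand's origin, 240 mm up; axes as the stand's. The hook is a 10 mm steel bar in the stand's plane y = 0; its mouth opens upward, 65 mm long in x, from the head's front face (45 mm to +x of this point) to the upturned tip.
- hook_tip (a point): Top of the upturned hook tip, 100 mm in front of the stand's origin and 280 mm up: 40 mm above the seat, so the 10 mm thick handle must rise at least 45 mm to pass over it. The handle bar's centre rests about 5 mm above the seat.
- wheel_slot (a point): Centre of the wheel's slot, level with the head's top (275 mm up). The ribbed yellow wheel (52 mm diameter, 20 mm wide, axis along the stand's y right below here) stands proud by 6 to 13 mm: not reported, feel for it. 7 mm cheeks flank it: roll it by a fingertip on its top. It does not give when pressed and breaks above 40 N.
- wheel (a joint): Thumbwheel angle, rad: 0 bolt right across the mouth, 2.0 bolt drawn (hard stop). Grows as the wheel's top rolls towards the hook (stand's -x); starts at 0 to 0.2. 26 mm of rim travel is 1 rad. Needs about 1 N at the rim, stays where left, takes several strokes. The 8 mm brass bolt, 22 mm above the seat, draws back 31 mm per rad.
- basket: Open toy basket, 70 mm along x, 124 mm along y, 50 mm high, about 0.2 kg, wood with a stiff red handle. Origin centre of its underside, z up. It hangs by the handle, its long side across the hook, and can swing a little.
- handle (a point): Centre of the basket's handle bar, 150 mm above its underside: a round 10 mm bar along the basket's y, 119 mm long, with an upright at each end (10 mm thick, at y = -59.5 and +59.5 mm). Hook and stand head are at its middle: there is clear room to pinch the bar across x at about 40 mm to either side of this point. Bar to basket rim 100 mm: lifted over 80 mm, the rim meets the hook from below.
- desk: Fixed white doll's desk, 140 mm along x, 230 mm along y, flat top 110 mm up. Origin on the table under its centre, z up.
- safe: Black toy safe, 90 x 100 x 114 mm, bystander. Origin centre of underside.
- lamp: Silver toy lamp, about 110 mm tall, bystander. Origin centre of underside.
- chair: Orange toy office chair, about 120 mm tall, bystander. Origin centre of underside.
- bowl: Blue bowl, 90 mm wide, 40 mm high, bystander. Origin centre of underside.
Not all that is in view belongs to the job. There is more than one size of the basket; the job needs the middle-sized.

How it is judged:
By the outcome, as a careful person would: the job done as asked, in the order asked, and still so for the second after the job is handed in, with the robot touching nothing.
It also fails if it takes over 61 s, if anything falls off the work surface, if the arm or the gripper's body presses on something with over 40 N, if the wrist force passes 120 N, or if a joint passes its speed limit or range.

## Working session

There is one attempt and no reset: what is moved stays moved. The work goes in short steps, Python scripts to look and compute and a tool call to move; the robot and the scene stay as the last step left them, time stands still between calls to the robot, and variables do not carry over. Pictures are saved under pics/ and viewed, about 8 in all and at most 12, crops included, and the job is handed in when it is done.

Besides the shell and the picture viewer there is one more tool, called after "Request:" by a JSON object that holds its "fn" and its "kwargs", one argument or row to a line. jog_arm: Moves the arm, as the interface text tells. Its arguments: {"type":"object","properties":{"rows":{"type":"array","items":{"type":"array","items":{"type":"number"}}},"force":{"type":"number"}},"required":["rows"]}

```bash
ls; mkdir -p pics; python3 - <<'E'
from workcell import monitor, imaging, bot
import cv2, numpy as np
np.set_printoptions(precision=4,suppress=True)
s=monitor.read_state(); print(s)
for n in ("scene","top","wrist"):
    im=imaging.read_camera(n); cv2.imwrite(f"pics/{n}0.png",im); print(n,imaging.camera_params(n))
a=[cv2.imread(f"pics/{n}0.png") for n in("scene","top")]
cv2.imwrite("pics/st0.png",cv2.resize(np.vstack(a),None,fx=.78,fy=.78,interpolation=cv2.INTER_AREA))
print(bot.pinch_z)
E
```

```text
pics
{'time': 0.0, 'q': array([ 1.1051,  0.2648,  1.6054,  0.    ,  1.2737, -0.0369]), 'joint_vel': array([-0.0009, -0.0009,  0.    ,  0.0005,  0.001 , -0.0008]), 'joint_torque': array([  0.0005, -51.5126, -36.731 ,   0.0001,   0.0129,  -0.    ]), 'tool_pos': array([0.2803, 0.6132, 0.2299]), 'tcp_rot': array([ 0.3346,  1.5451, -0.3381]), 'wrist_force': array([-0.0592, -0.2351,  0.1938]), 'torque': array([-0.0569, -0.0339,  0.0445]), 'width': 0.9983141445343097}
scene {'fx': 387.8994799377161, 'fy': 387.8994799377161, 'cx': 255.23109799975228, 'cy': 194.19641148287818, 'T': array([[-0.4059,  0.7105, -0.5748,  1.1392],
       [ 0.9137,  0.328 , -0.2398,  0.3706],
       [ 0.0182, -0.6226, -0.7823,  1.0502],
       [ 0.    ,  0.    ,  0.    ,  1.    ]])}
top {'fx': 359.73789618743876, 'fy': 359.73789618743876, 'cx': 257.9204666390874, 'cy': 200.05261670583104, 'T': array([[ 0.0235, -0.9971,  0.0729,  0.4251],
       [-0.9997, -0.0231,  0.0064,  0.137 ],
       [-0.0047, -0.073 , -0.9973,  1.3847],
       [ 0.    ,  0.    ,  0.    ,  1.    ]])}
wrist {'fx': 325.62687826773913, 'fy': 325.62687826773913, 'cx': 258.6085366603593, 'cy': 189.27411206441334, 'T_tool_cam': array([[-0.0008, -0.2848,  0.9586, -0.1427],
       [ 1.    , -0.0006,  0.0007,  0.0001],
       [ 0.0004,  0.9586,  0.2848, -0.0721],
       [ 0.    ,  0.    ,  0.    ,  1.    ]])}
0.0187
```

View pics/scene0.png

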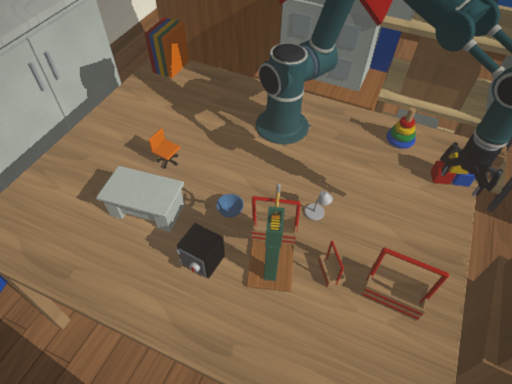

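View pics/top0.png

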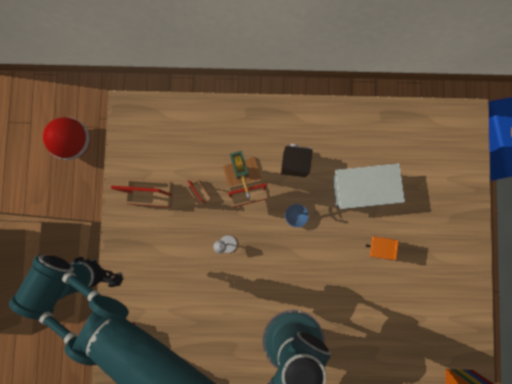

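The scene picture shows three baskets: the hanging one at scene (275,215), a small one on the table at (333,265) and a large one at (405,282). The hanging one on the green stand is the middle size and the one the task describes. The desk is at (145,192), the bowl at (230,205), the safe at (202,250), the lamp at (318,207) and the chair at (165,148). I'll confirm with one enlarged crop.

```bash
python3 - <<'E'
import cv2, numpy as np
s=cv2.imread("pics/scene0.png")[175:300,235:355]; t=cv2.imread("pics/top0.png")[140:215,215:420]
s=cv2.resize(s,None,fx=3.2,fy=3.2,interpolation=cv2.INTER_CUBIC) # 384x400
t2=cv2.imread("pics/top0.png")[140:215,215:292]; t2=cv2.resize(t2,(400,390),interpolation=cv2.INTER_CUBIC)
t3=cv2.imread("pics/top0.png")[155:215,325:412]; t3=cv2.resize(t3,(290,200),interpolation=cv2.INTER_CUBIC)
o=np.zeros((600,790,3),np.uint8); o[:400,:384]=s; o[:390,390:]=t2; o[400:,:290]=t3; cv2.imwrite("pics/crop1.png",o)
E
```

```text
(no output)
```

View pics/crop1.png

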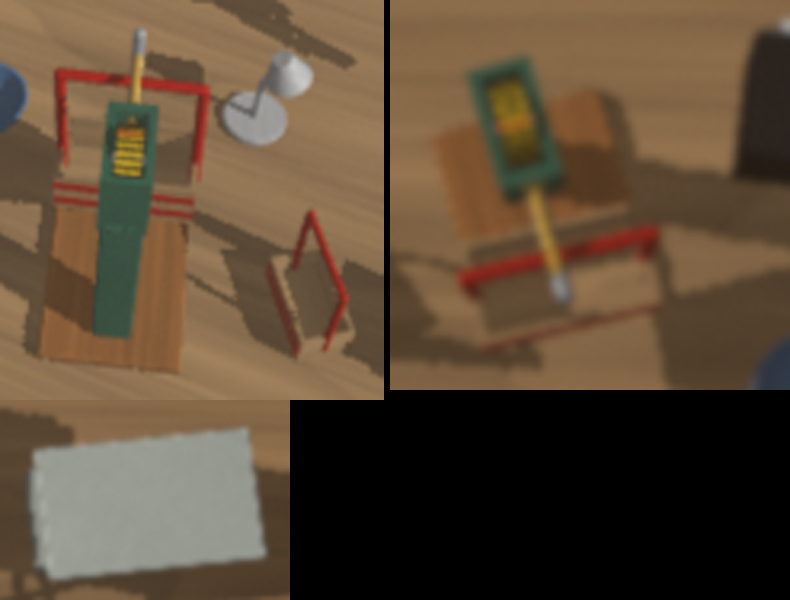

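The crop confirms the basket: its handle bar lies behind the hook's tip and the bolt (yellow) is across the mouth. The tip is at crop (141,32) in scene and (561,287) in top. Next I fit the poses using both cameras.

```bash
cat > h.py <<'E'
import numpy as np
from workcell import imaging, monitor
from scipy.optimize import least_squares
from scipy.spatial.transform import Rotation as R
np.set_printoptions(precision=4,suppress=True)
P={n:imaging.camera_params(n) for n in("scene","top")}
def proj(n,X,T=None):
    p=P[n]; Ti=np.linalg.inv(p["T"]); c=Ti[:3,:3]@X+Ti[:3,3]; return np.array([p["fx"]*c[0]/c[2]+p["cx"],p["fy"]*c[1]/c[2]+p["cy"]])
def ray(n,uv,z):
    p=P[n]; d=p["T"][:3,:3]@np.array([(uv[0]-p["cx"])/p["fx"],(uv[1]-p["cy"])/p["fy"],1]); o=p["T"][:3,3]; return o+d*(z-o[2])/d[2]
def fit(obs,x0): # obs: (cam,local pt,uv)
    def f(x):
        c,s=np.cos(x[2]),np.sin(x[2])
        return np.concatenate([proj(n,np.array([x[0]+c*p[0]-s*p[1],x[1]+s*p[0]+c*p[1],p[2]]))-uv for n,p,uv in obs])
    r=least_squares(f,x0,loss="soft_l1"); return r.x,f(r.x).reshape(-1,2)
E
python3 - <<'E'
from h import *
S=lambda u,v:np.array([235+u/3.2,175+v/3.2]); T=lambda u,v:np.array([215+(u-390)/5.195,140+v/5.2]); D=lambda u,v:np.array([325+u/3.333,155+(v-400)/3.333])
H=.275
obs=[("top",(.045,.02,H),T(528,57)),("top",(.045,-.02,H),T(467,72)),("top",(-.03,-.02,H),T(506,200)),("top",(-.03,.02,H),T(564,183)),("top",(-.1,0,.28),T(561,287)),
("scene",(-.1,0,.28),S(141,32)),("scene",(-.03,.02,H),S(111,103)),("scene",(-.03,-.02,H),S(158,106)),("scene",(.045,.02,H),S(106,181)),("scene",(.045,-.02,H),S(152,183))]
# y sign sanity: top camera x right = world -y
for k in(1,-1):
    o=[(n,(p[0],k*p[1],p[2]),uv) for n,p,uv in obs]; x,r=fit(o,[.55,.17,0]); print(k,x,abs(r).max()); 
    if abs(r).max()<6: print(r); c,s=np.cos(x[2]),np.sin(x[2]); print("tip",x[0]-.1*c,x[1]-.1*s,"seat",x[0]-.075*c,x[1]-.075*s)
print("handle top",ray("top",T(465,278),.25),ray("top",T(655,237),.25)," scene",ray("scene",S(60,76),.25),ray("scene",S(207,91),.25))
d=[ray("top",D(*p),.11) for p in((33,450),(247,428),(266,556),(50,578))]; print(np.array(d),np.mean(d,0))
print([np.linalg.norm(d[i]-d[(i+1)%4]) for i in range(4)])
print("safe lamp bowl chair",ray("top",(297,160),.114),ray("top",(226,244),.1),ray("top",(297,214),.04),ray("top",(383,247),.1))
E
```

```text
1 [0.613  0.2094 0.3346] 16.00102615972861
-1 [0.6117 0.2063 0.3095] 2.315070590070377
[[-0.663  -0.6356]
 [-1.2159  0.0586]
 [-2.0571 -1.6966]
 [-0.8719 -2.0365]
 [-0.2157  1.1532]
 [-0.4073 -1.113 ]
 [-1.1337 -1.4645]
 [ 0.1624 -0.8354]
 [-2.3151 -0.7581]
 [ 0.0957  0.3208]]
tip 0.5164947477790086 0.1758353709046817 seat 0.5403067505664353 0.18345039048782041
handle top [0.5268 0.235  0.25  ] [0.5546 0.1197 0.25  ]  scene [0.5667 0.1279 0.25  ] [0.5309 0.2425 0.25  ]
[[ 0.6321 -0.1271  0.11  ]
 [ 0.6612 -0.3561  0.11  ]
 [ 0.524  -0.3755  0.11  ]
 [ 0.4953 -0.1463  0.11  ]] [ 0.5781 -0.2513  0.11  ]
[np.float64(0.23076607498712923), np.float64(0.13849749507523726), np.float64(0.23106471572843426), np.float64(0.13820646263796357)]
safe lamp bowl chair [0.6644 0.0091 0.114 ] [0.3599 0.2549 0.1   ] [ 0.4745 -0.0016  0.04  ] [ 0.3625 -0.3015  0.1   ]
```

```bash
cat >> h.py <<'E'
SX,SY,SYAW=.6117,.2063,.3095
def st(p): # stand local -> world
    c,s=np.cos(SYAW),np.sin(SYAW); return np.array([SX+c*p[0]-s*p[1],SY+s*p[0]+c*p[1],p[2]])
def down(yaw,sgn=1): # tool x down, tool y along sgn*(cos,sin)(yaw)
    y=sgn*np.array([np.cos(yaw),np.sin(yaw),0]); x=np.array([0,0,-1.]); return np.column_stack([x,y,np.cross(x,y)])
def delta(pos,Rt): # row numbers from measured pose
    s=monitor.read_state(); R0=R.from_rotvec(s["tcp_rot"]).as_matrix()
    return np.r_[R0.T@(np.array(pos)-s["tool_pos"]), R.from_matrix(R0.T@Rt).as_rotvec()]
E
python3 - <<'E'
from h import *
import cv2
s=monitor.read_state(); print(R.from_rotvec(s["tcp_rot"]).as_matrix())
for n,roi in(("top",(232,260,148,180)),("scene",(262,290,205,236))):
    im=cv2.imread(f"pics/{n}0.png"); h=cv2.cvtColor(im,cv2.COLOR_BGR2HSV); m=cv2.inRange(h,(18,120,90),(35,255,255)); u0,u1,v0,v1=roi
    v,u=np.nonzero(m[v0:v1,u0:u1]); 
    c,sn=np.cos(SYAW),np.sin(SYAW)
    q=np.array([ray(n,(a+u0,b+v0),.28) for a,b in zip(u,v)])[:,:2]-[SX,SY]; l=q@np.array([[c,-sn],[sn,c]]); print(n,len(l),l.mean(0),l.min(0),l.max(0))
p=st((.02,0,.36))
for g in(1,-1): print(g,p,delta(p,down(SYAW,g)))
E
```

```text
[[-0.0008  0.4158  0.9095]
 [-0.0016  0.9095 -0.4158]
 [-1.     -0.0018 -0.0001]]
top 85 [ 0.0041 -0.0018] [-0.045 -0.013] [0.0302 0.0191]
scene 119 [ 0.0197 -0.0004] [-0.0313 -0.011 ] [0.0418 0.0095]
1 [0.6307 0.2124 0.36  ] [-0.1294 -0.2192  0.4853  0.8325  0.0007  0.0017]
-1 [0.6307 0.2124 0.36  ] [-0.1294 -0.2192  0.4853 -2.3091 -0.0021  0.0008]
```

Request:
{"fn": "jog_arm", "kwargs": {
  "rows": [
    [-0.05,0,0,0,0,0,0],
    [-0.1,-0.02,0.05,0.05,0,0,0],
    [-0.129,-0.04,0.08,0.1,0,0,0],
    [-0.129,-0.055,0.12,0.2,0,0,0],
    [-0.129,-0.073,0.16,0.3,0,0,0],
    [-0.129,-0.09,0.2,0.4,0,0,0],
    [-0.129,-0.11,0.24,0.5,0,0,0],
    [-0.129,-0.13,0.28,0.6,0,0,0],
    [-0.129,-0.145,0.32,0.7,0,0,0],
    [-0.129,-0.163,0.36,0.75,0,0,0],
    [-0.129,-0.18,0.4,0.8,0,0,0],
    [-0.129,-0.2,0.44,0.83,0,0,0],
    [-0.129,-0.21,0.465,0.832,0,0.001,0],
    [-0.129,-0.219,0.485,0.832,0.001,0.002,0],
    [-0.129,-0.219,0.485,0.832,0.001,0.002,0],
    [-0.129,-0.219,0.485,0.832,0.001,0.002,0]
  ],
  "force": 60
}}

```text
time: 1.75
tool_pos: [0.6304, 0.2125, 0.3589]
tcp_rot: [0.979, 1.341, -0.979]
wrist_force: [0.3, -0.2, -0.4]
width: 0.002
```

```bash
python3 - <<'E'
from h import *
import cv2
s=monitor.read_state(); print(s["tool_pos"],s["tcp_rot"],s["wrist_force"],s["q"],s["width"],s["time"])
im=imaging.read_camera("wrist"); cv2.imwrite("pics/w1.png",im)
E
```

```text
[0.6304 0.2125 0.3589] [ 0.9786  1.3412 -0.9793] [ 0.345  -0.2189 -0.4469] [ 0.2872  0.1984  1.4533  0.001   1.4912 -0.0217] 0.0015024434970654845 1.75
```

View pics/w1.png

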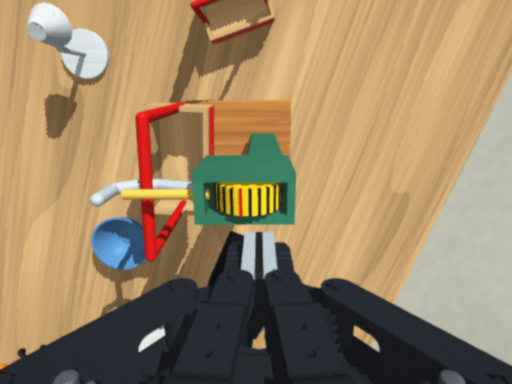

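The wrist view shows the head at cols 193–295, rows 155–225, and the wheel at cols 215–281, rows 182–218. The hook tip is at (97,199), the handle bar runs from (141,115) to (152,255) and the shut fingertips are at (245–275,235–270).

```bash
cat >> h.py <<'E'
def wray(pos,rot,uv,z):
    p=imaging.camera_params("wrist"); R0=R.from_rotvec(rot).as_matrix(); C=p["T_tool_cam"]
    d=R0@C[:3,:3]@np.array([(uv[0]-p["cx"])/p["fx"],(uv[1]-p["cy"])/p["fy"],1]); o=np.array(pos)+R0@C[:3,3]; return o+d*(z-o[2])/d[2]
def loc(X):
    c,s=np.cos(SYAW),np.sin(SYAW); d=X[:2]-[SX,SY]; return np.array([c*d[0]+s*d[1],-s*d[0]+c*d[1],X[2]])
E
python3 - <<'E'
from h import *
s=monitor.read_state(); a=(s["tool_pos"],s["tcp_rot"])
for n,uv,z in[("hLT",(193,156),.275),("hRT",(294,155),.275),("hRB",(295,224),.275),("hLB",(193,225),.275),("whL",(215,200),.275),("whR",(281,198),.275),("whTop",(248,182),.283),("whBot",(248,218),.283),("tip",(97,199),.28),("bar1",(142,118),.245),("bar2",(151,253),.245),("fingerL",(245,250),.36),("fingerR",(275,250),.36)]:
    w=wray(*a,uv,z); print(n,w,"local",loc(w))
E
```

```text
hLT [0.5772 0.2273 0.275 ] local [-0.0264  0.0305  0.275 ]
hRT [0.6449 0.2497 0.275 ] local [0.0448 0.0312 0.275 ]
hRB [0.6631 0.2005 0.275 ] local [ 0.0472 -0.0212  0.275 ]
hLB [0.5904 0.1764 0.275 ] local [-0.0294 -0.022   0.275 ]
whL [0.6008 0.2005 0.275 ] local [-0.0121 -0.0022  0.275 ]
whR [0.6465 0.2167 0.275 ] local [ 0.0363 -0.0006  0.275 ]
whTop [0.6194 0.2231 0.283 ] local [0.0125 0.0137 0.283 ]
whBot [0.6274 0.1975 0.283 ] local [ 0.0122 -0.0132  0.283 ]
tip [0.5202 0.1772 0.28  ] local [-0.0961  0.0002  0.28  ]
bar1 [0.5281 0.2369 0.245 ] local [-0.0703  0.0546  0.245 ]
bar2 [0.5596 0.1257 0.245 ] local [-0.0741 -0.0609  0.245 ]
fingerL [0.6242 0.211  0.36  ] local [0.0134 0.0006 0.36  ]
fingerR [0.638  0.2154 0.36  ] local [0.0278 0.0007 0.36  ]
```

Request:
{"fn": "jog_arm", "kwargs": {
  "rows": [
    [0.02,-0.004,0,0,0,0,0],
    [0.045,-0.007,0,0,0,0,0],
    [0.06,-0.008,0,0,0,0,0],
    [0.067,-0.008,0,0,0,0,0],
    [0.069,-0.008,0,0,0,0,0],
    [0.069,-0.008,0,0,0,0,0],
    [0.069,-0.008,0,0,0,0,0]
  ]
}}

```text
time: 2.5
tool_pos: [0.623, 0.2111, 0.2916]
tcp_rot: [0.979, 1.34, -0.976]
wrist_force: [-0.0, 0.2, 0.3]
width: -0.001
```

```bash
python3 - <<'E'
from h import *
s=monitor.read_state(); print(s["tool_pos"],loc(s["tool_pos"]),s["wrist_force"],s["tcp_rot"],delta(st((.012,0,.288)),down(SYAW)))
E
```

```text
[0.623  0.2111 0.2916] [0.0122 0.0011 0.2916] [-0.0157  0.1618  0.2902] [ 0.9792  1.3402 -0.9764] [ 0.0036 -0.0002  0.0011  0.0006 -0.001  -0.0013]
```

Request:
{"fn": "jog_arm", "kwargs": {
  "rows": [
    [0.002,0,0.001,0,0,0,0],
    [0.003,0,0.001,0,0,0,0],
    [0.003,0,0.001,0,0,0,0]
  ]
}}

```text
time: 2.8
tool_pos: [0.6235, 0.2101, 0.2888]
tcp_rot: [0.98, 1.34, -0.976]
wrist_force: [-0.2, -1.1, -0.1]
width: -0.001
```

Request:
{"fn": "jog_arm", "kwargs": {
  "rows": [
    [0.001,0,0,0,0,0,0],
    [0.001,0,0,0,0,0,0]
  ]
}}

```text
time: 3.0
tool_pos: [0.6235, 0.21, 0.2877]
tcp_rot: [0.98, 1.34, -0.976]
wrist_force: [0.5, -0.7, 0.6]
width: 0.002
```

Request:
{"fn": "jog_arm", "kwargs": {
  "rows": [
    [0.001,0,0,0,0,0,0],
    [0.001,0,0,0,0,0,0]
  ]
}}

```text
time: 3.2
tool_pos: [0.6233, 0.21, 0.2864]
tcp_rot: [0.979, 1.34, -0.977]
wrist_force: [1.0, 0.1, -0.5]
width: -0.001
```

Request:
{"fn": "jog_arm", "kwargs": {
  "rows": [
    [0.001,0,0,0,0,0,0],
    [0.001,0,0,0,0,0,0]
  ]
}}

```text
time: 3.4
tool_pos: [0.6232, 0.2099, 0.2851]
tcp_rot: [0.979, 1.34, -0.977]
wrist_force: [0.1, -0.2, 0.6]
width: 0.001
```

Request:
{"fn": "jog_arm", "kwargs": {
  "rows": [
    [0.001,0,0,0,0,0,0],
    [0.001,0,0,0,0,0,0]
  ]
}}

```text
time: 3.6
tool_pos: [0.6231, 0.2099, 0.2839]
tcp_rot: [0.979, 1.341, -0.977]
wrist_force: [0.3, 0.3, 0.0]
width: -0.0
```

Request:
{"fn": "jog_arm", "kwargs": {
  "rows": [
    [0.001,0,0,0,0,0,0],
    [0.001,0,0,0,0,0,0]
  ]
}}

```text
time: 3.8
tool_pos: [0.6232, 0.2099, 0.283]
tcp_rot: [0.979, 1.34, -0.977]
wrist_force: [-0.8, -0.6, -0.2]
width: -0.001
```

Request:
{"fn": "jog_arm", "kwargs": {
  "rows": [
    [0.001,0,0,0,0,0,0],
    [0.001,0,0,0,0,0,0]
  ]
}}

```text
time: 4.0
tool_pos: [0.6235, 0.21, 0.2829]
tcp_rot: [0.98, 1.34, -0.976]
wrist_force: [-0.5, -0.6, 5.6]
width: -0.002
```

Contact at z = 0.283, so the wheel stands 8 mm proud and the force is 5.6 N. I'll do a test stroke.

Request:
{"fn": "jog_arm", "kwargs": {
  "rows": [
    [0.0015,0,0,0,0,0,0],
    [0.0015,-0.002,0,0,0,0,0],
    [0.0015,-0.004,0,0,0,0,0],
    [0.0015,-0.006,0,0,0,0,0]
  ]
}}

```text
time: 4.4
tool_pos: [0.6188, 0.2085, 0.2828]
tcp_rot: [0.982, 1.338, -0.974]
wrist_force: [0.6, 0.4, 6.1]
width: 0.003
```

```bash
python3 - <<'E'
from h import *
import cv2
s=monitor.read_state(); print(loc(s["tool_pos"]),s["wrist_force"],delta(st((.019,0,.286)),down(SYAW)))
im=imaging.read_camera("wrist"); cv2.imwrite("pics/w2.png",im)
a=cv2.imread("pics/w1.png")
cv2.imwrite("pics/w2c.png",np.hstack([cv2.resize(im,(512,384)) , cv2.resize(a[140:240,80:310],(280,122))]) if 0 else im)
E
```

```text
[ 0.0074 -0.      0.2828] [0.5984 0.3598 6.0676] [-0.0031  0.0116 -0.      0.0003 -0.001  -0.0053]
```

View pics/w2.png

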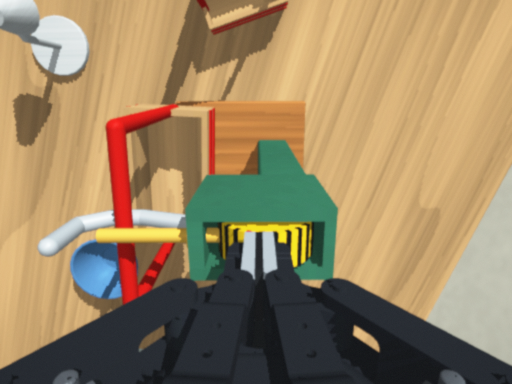

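The fingertips sit on the wheel (cols 222–312, rows 222–266). The bolt's tip is at (97,235), and I'll track it numerically from now on.

```bash
cat >> h.py <<'E'
import cv2
def bolt(name):
    s=monitor.read_state(); im=imaging.read_camera("wrist"); cv2.imwrite(f"pics/{name}.png",im); boltim(im,s["tool_pos"],s["tcp_rot"])
    print("tcp local",loc(s["tool_pos"]),"F",s["wrist_force"],"t",s["time"]); return s
def boltim(im,pos,rot):
    m=cv2.inRange(cv2.cvtColor(im,cv2.COLOR_BGR2HSV),(18,120,70),(35,255,255)); n,l,st_,c=cv2.connectedComponentsWithStats(m)
    for i in range(1,n):
        if st_[i,4]>60: x,y,w,h,a=st_[i]; print("yellow",x,y,w,h,a,"left end local",loc(wray(pos,rot,(x,y+h/2),.262)))
E
python3 - <<'E'
from h import *
boltim(cv2.imread("pics/w1.png"),np.array([0.6304,0.2125,0.3589]),np.array([0.9786,1.3412,-0.9793]))
s=monitor.read_state(); boltim(cv2.imread("pics/w2.png"),s["tool_pos"],s["tcp_rot"])
E
```

```text
yellow 216 183 65 34 1635 left end local [-0.0131 -0.0071  0.262 ]
yellow 121 189 72 12 709 left end local [-0.0862 -0.003   0.262 ]
yellow 221 222 91 46 1738 left end local [-0.0132 -0.0083  0.262 ]
yellow 95 227 92 20 1348 left end local [-0.0818 -0.0033  0.262 ]
yellow 206 228 14 15 204 left end local [-0.0212 -0.0025  0.262 ]
```

Request:
{"fn": "jog_arm", "kwargs": {
  "rows": [
    [0.0012,-0.003,0,0,0,0,0],
    [-0.004,-0.003,0,0,0,0,0],
    [-0.004,0.006,0,0,0,0,0],
    [-0.004,0.011,0,0,0,0,0],
    [-0.002,0.011,0,0,0,0,0],
    [0.0005,0.011,0,0,0,0,0],
    [0.0012,0.01,0,0,0,0,0],
    [0.0015,0.008,0,0,0,0,0],
    [0.0015,0.006,0,0,0,0,0],
    [0.0015,0.004,0,0,0,0,0],
    [0.0015,0.002,0,0,0,0,0],
    [0.0015,0,0,0,0,0,0]
  ]
}}

```text
time: 5.65
tool_pos: [0.6194, 0.2087, 0.2828]
tcp_rot: [0.983, 1.336, -0.971]
wrist_force: [1.2, 0.2, 5.5]
width: 0.007
```

```bash
python3 - <<'E'
from h import *
bolt("w3")
E
```

```text
yellow 220 222 91 45 1659 left end local [-0.0127 -0.008   0.262 ]
yellow 124 227 62 20 928 left end local [-0.0648 -0.0032  0.262 ]
yellow 204 228 15 15 207 left end local [-0.0212 -0.0025  0.262 ]
tcp local [ 0.0081 -0.0001  0.2828] F [1.23   0.221  5.5379] t 5.65
```

The stroke works: the bolt drew back 17 mm. Two more strokes.

Request:
{"fn": "jog_arm", "kwargs": {
  "rows": [
    [-0.004,0,0,0,0,-0.006,0],
    [-0.004,0.011,0,0,0,-0.006,0],
    [-0.002,0.011,0,0,0,-0.006,0],
    [0.0005,0.011,0,0,0,-0.006,0],
    [0.0013,0.01,0,0,0,-0.006,0],
    [0.0015,0.007,0,0,0,-0.006,0],
    [0.0015,0.004,0,0,0,-0.006,0],
    [0.0015,0.001,0,0,0,-0.006,0],
    [0.0015,-0.002,0,0,0,-0.006,0],
    [-0.004,-0.002,0,0,0,-0.006,0],
    [-0.004,0.01,0,0,0,-0.006,0],
    [-0.002,0.011,0,0,0,-0.006,0],
    [0.0005,0.011,0,0,0,-0.006,0],
    [0.0013,0.01,0,0,0,-0.006,0],
    [0.0015,0.007,0,0,0,-0.006,0],
    [0.0015,0.004,0,0,0,-0.006,0],
    [0.0015,0.001,0,0,0,-0.006,0],
    [0.0015,-0.001,0,0,0,-0.006,0]
  ]
}}

```text
time: 7.5
tool_pos: [0.6194, 0.2086, 0.2828]
tcp_rot: [0.982, 1.337, -0.974]
wrist_force: [1.7, 0.3, 6.2]
width: -0.003
```

```bash
python3 - <<'E'
from h import *
bolt("w4"); print(delta(st((.0115,0,.286)),down(SYAW)))
E
```

```text
yellow 205 222 16 26 248 left end local [-0.0208 -0.0023  0.262 ]
yellow 222 222 87 45 1610 left end local [-0.0117 -0.008   0.262 ]
yellow 179 228 7 18 86 left end local [-0.0351 -0.0035  0.262 ]
tcp local [ 0.008  -0.0001  0.2828] F [1.6672 0.349  6.2316] t 7.5
[-0.0031  0.0038 -0.0001  0.0003 -0.0007 -0.0051]
```

Request:
{"fn": "jog_arm", "kwargs": {
  "rows": [
    [-0.004,0,0,0,0,-0.006,0],
    [-0.004,0.011,0,0,0,-0.006,0],
    [-0.002,0.011,0,0,0,-0.006,0],
    [0.0005,0.011,0,0,0,-0.006,0],
    [0.0013,0.01,0,0,0,-0.006,0],
    [0.0015,0.007,0,0,0,-0.006,0],
    [0.0015,0.004,0,0,0,-0.006,0],
    [0.0015,0.001,0,0,0,-0.006,0],
    [0.0015,-0.002,0,0,0,-0.006,0]
  ]
}}

```text
time: 8.45
tool_pos: [0.6189, 0.2085, 0.2829]
tcp_rot: [0.981, 1.338, -0.974]
wrist_force: [4.5, 1.8, 5.0]
width: -0.001
```

```bash
python3 - <<'E'
from h import *
bolt("w5")
E
```

```text
yellow 205 222 110 45 1974 left end local [-0.0215 -0.0081  0.262 ]
tcp local [ 0.0076 -0.0001  0.2829] F [4.4852 1.7733 5.0218] t 8.45
```

Request:
{"fn": "jog_arm", "kwargs": {
  "rows": [
    [-0.004,0.001,0,0,0,-0.004,0],
    [-0.004,0.012,0,0,0,-0.004,0],
    [-0.002,0.012,0,0,0,-0.004,0],
    [0.0005,0.012,0,0,0,-0.004,0],
    [0.0013,0.011,0,0,0,-0.004,0],
    [0.0015,0.008,0,0,0,-0.004,0],
    [0.0015,0.005,0,0,0,-0.004,0],
    [0.0015,0.003,0,0,0,-0.004,0]
  ]
}}

```text
time: 9.3
tool_pos: [0.623, 0.2097, 0.2828]
tcp_rot: [0.981, 1.338, -0.974]
wrist_force: [4.1, 0.4, 5.8]
width: 0.003
```

```bash
python3 - <<'E'
from h import *
bolt("w6")
E
```

```text
yellow 197 222 110 42 1916 left end local [-0.0216 -0.0072  0.262 ]
tcp local [ 0.0118 -0.0002  0.2828] F [4.1369 0.4351 5.8453] t 9.3
```

The bolt is gone from the mouth. The push now meets 4–4.5 N of sliding friction against about 1 N before, so the wheel is at its stop. Next I lift off, open the gripper and go above the handle.

Request:
{"fn": "jog_arm", "kwargs": {
  "rows": [
    [-0.02,0,0,0,0,-0.005,0],
    [-0.05,0,0,0,0,-0.005,50],
    [-0.06,-0.02,0.01,0,0,-0.005,50],
    [-0.06,-0.05,0.025,0,0,-0.005,50],
    [-0.06,-0.075,0.035,0,0,-0.005,50],
    [-0.06,-0.083,0.038,0,0,-0.005,50],
    [-0.06,-0.083,0.038,0,0,-0.005,50],
    [-0.06,-0.083,0.038,0,0,-0.005,50]
  ]
}}

```text
time: 10.15
tool_pos: [0.5553, 0.1484, 0.342]
tcp_rot: [0.978, 1.341, -0.978]
wrist_force: [1.0, 0.9, -1.3]
width: 0.5
```

```bash
python3 - <<'E'
from h import *
s=bolt("w7"); print(s["tool_pos"],s["tcp_rot"],s["width"])
im=cv2.imread("pics/w7.png"); m=cv2.inRange(cv2.cvtColor(im,cv2.COLOR_BGR2HSV),(0,150,60),(8,255,255))
for r in range(100,260,20):
    u=np.nonzero(m[r])[0]; print(r,u.min() if len(u) else None,u.max() if len(u) else None,len(u))
E
```

```text
yellow 337 132 82 38 2303 left end local [-0.017  -0.0042  0.262 ]
yellow 317 137 7 23 120 left end local [-0.0309 -0.0024  0.262 ]
tcp local [-0.0714 -0.038   0.342 ] F [ 1.0153  0.9356 -1.3341] t 10.15
[0.5553 0.1484 0.342 ] [ 0.978   1.3414 -0.9785] 0.5001065570768025
100 252 266 15
120 251 265 15
140 251 262 12
160 250 263 14
180 250 261 12
200 249 260 12
220 248 259 12
240 None None 0
```

View pics/w7.png

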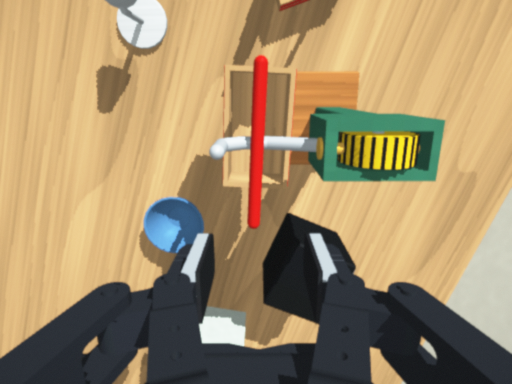

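The mouth is clear (trough bare from (218,148) to (310,145)). The bar runs from (261,60) to (254,224), and nothing obstructs the grasp on its lower part.

```bash
python3 - <<'E'
from h import *
pos=np.array([.5553,.1484,.342]); rot=np.array([.978,1.3414,-.9785])
a=wray(pos,rot,(261,60),.25);b=wray(pos,rot,(254,226),.25); print(loc(a),loc(b),np.linalg.norm(a-b))
d=a-b; yaw=np.arctan2(-d[0],d[1]); print("basket yaw",yaw)
m=wray(pos,rot,(257.5,140),.25); c=(a+b)/2; print(c,loc(c))
# grasp 38 mm to -y along bar
g=c-.038*d/np.linalg.norm(d); g[2]=.245-.0187; print(g,loc(g),delta(g,down(yaw)))
dk=np.array([.5781,-.2513]); yd=.126; print("place", dk+.0*dk)
E
```

```text
[-0.0694  0.0555  0.25  ] [-0.0746 -0.065   0.25  ] 0.12061949746393519
basket yaw 0.2662974208282909
[0.5445 0.1798 0.25  ] [-0.072  -0.0047  0.25  ]
[0.5545 0.1432 0.2263] [-0.0737 -0.0427  0.2263] [ 0.1157 -0.0025  0.0049  0.0438 -0.0009  0.0011]
place [ 0.5781 -0.2513]
```

Request:
{"fn": "jog_arm", "kwargs": {
  "rows": [
    [0.02,-0.001,0.003,0.02,0,0,50],
    [0.05,-0.002,0.005,0.044,0,0.001,50],
    [0.08,-0.0025,0.005,0.044,0,0.001,50],
    [0.1,-0.0025,0.005,0.044,0,0.001,50],
    [0.113,-0.0025,0.005,0.044,0,0.001,50],
    [0.116,-0.0025,0.005,0.044,0,0.001,50],
    [0.116,-0.0025,0.005,0.044,0,0.001,50]
  ]
}}

```text
time: 10.9
tool_pos: [0.5549, 0.1434, 0.2259]
tcp_rot: [1.011, 1.325, -1.011]
wrist_force: [0.5, -0.3, 0.4]
width: 0.5
```

```bash
python3 - <<'E'
from h import *
s=bolt("w8"); print(s["tool_pos"],delta([.5545,.1432,.2263],down(.266)))
E
```

```text
yellow 426 150 86 81 4271 left end local [-0.0139 -0.0049  0.262 ]
yellow 372 163 22 44 812 left end local [-0.0325 -0.0022  0.262 ]
tcp local [-0.0732 -0.0426  0.2259] F [ 0.485  -0.3493  0.4188] t 10.9
[0.5549 0.1434 0.2259] [ 0.0006 -0.0009  0.      0.0003 -0.0009 -0.0012]
```

View pics/w8.png

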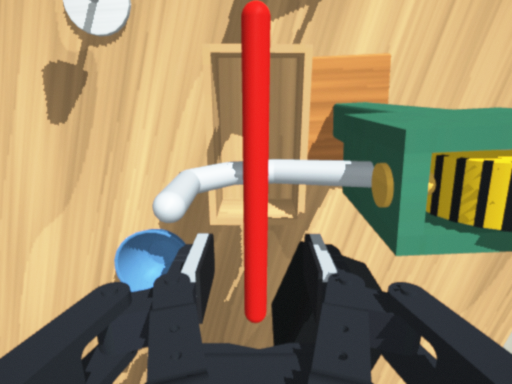

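The bar (col 256) lies between the pads (about 205 and 318), the fingers are clear of the head, and the bolt's end is flush with the head's face. Closing gently.

Request:
{"fn": "jog_arm", "kwargs": {
  "rows": [
    [0,-0.001,0,0,0,0,25],
    [0,-0.001,0,0,0,0,18],
    [0,-0.001,0,0,0,0,12],
    [0,-0.001,0,0,0,0,6],
    [0,-0.001,0,0,0,0,0],
    [0,-0.001,0,0,0,0,0],
    [0,-0.001,0,0,0,0,0]
  ],
  "force": 60
}}

```text
time: 11.65
tool_pos: [0.5547, 0.1433, 0.2274]
tcp_rot: [1.013, 1.323, -1.009]
wrist_force: [0.2, -0.3, 3.7]
width: 0.093
```

Request:
{"fn": "jog_arm", "kwargs": {
  "rows": [
    [-0.003,0,0,0,0,0,0],
    [-0.006,0,0,0,0,0,0],
    [-0.01,0,0,0,0,0,0],
    [-0.012,0,0,0,0,0,0],
    [-0.012,0,0,0,0,0,0]
  ]
}}

```text
time: 12.15
tool_pos: [0.5549, 0.1433, 0.2397]
tcp_rot: [1.013, 1.323, -1.009]
wrist_force: [0.3, -0.0, -1.3]
width: 0.09
```

```bash
python3 - <<'E'
from h import *
s=bolt("w9"); print(s["tool_pos"],s["wrist_force"],s["torque"],s["width"],delta([.5545,.1432,.2263+.06],down(.266)))
E
```

```text
yellow 407 141 105 74 4755 left end local [-0.0145 -0.0042  0.262 ]
yellow 361 155 18 40 606 left end local [-0.0322 -0.0023  0.262 ]
yellow 504 177 8 38 180 left end local [ 0.0238 -0.0132  0.262 ]
tcp local [-0.0733 -0.0427  0.2397] F [ 0.3002 -0.0275 -1.3238] t 12.15
[0.5549 0.1433 0.2397] [ 0.3002 -0.0275 -1.3238] [-0.0659 -0.0207 -0.0139] 0.09014963650259641 [-0.0468 -0.0002 -0.      0.0003 -0.0008 -0.0023]
```

View pics/w9.png

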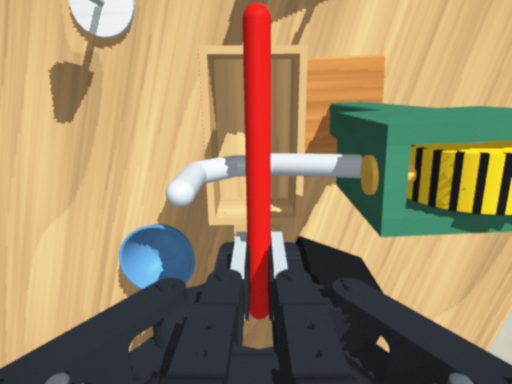

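Gripped (width 0.09, about 1.5 N of weight). I raise it to about 61 mm total, slowly.

Request:
{"fn": "jog_arm", "kwargs": {
  "rows": [
    [-0.006,0,0,0,0,0,0],
    [-0.014,0,0,0,0,0,0],
    [-0.022,0,0,0,0,0,0],
    [-0.03,0,0,0,0,-0.001,0],
    [-0.038,0,0,0,0,-0.002,0],
    [-0.044,0,0,0,0,-0.002,0],
    [-0.047,0,0,0,0,-0.002,0],
    [-0.047,0,0,0,0,-0.002,0]
  ],
  "force": 70
}}

```text
time: 13.0
tool_pos: [0.555, 0.1433, 0.2872]
tcp_rot: [1.012, 1.323, -1.009]
wrist_force: [-0.8, 0.2, -2.3]
width: 0.084
```

```bash
python3 - <<'E'
from h import *
s=monitor.read_state(); print(s["tool_pos"],s["wrist_force"],s["torque"],s["width"])
w=imaging.read_camera("wrist"); t=imaging.read_camera("scene")
cv2.imwrite("pics/w10.png",np.vstack([cv2.resize(w[:350],(409,280)),cv2.resize(t[170:300,220:370],(409,318),interpolation=cv2.INTER_CUBIC)]))
E
```

```text
[0.555  0.1433 0.2872] [-0.7713  0.1802 -2.3128] [-0.0789 -0.0321  0.0103] 0.08365339505965318
```

View pics/w10.png

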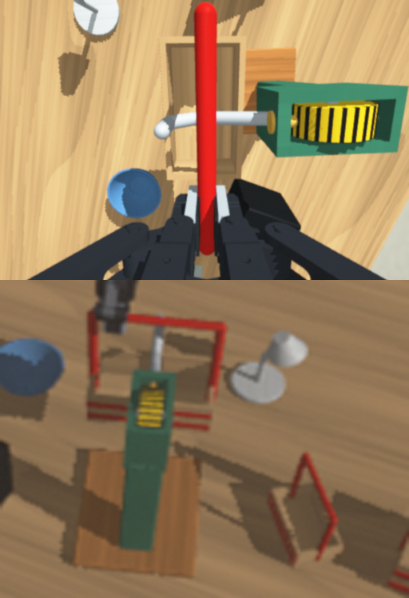

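The bar is above the tip level and the basket hangs level, its rim still below the hook. Now draw it away along the hook's direction.

Request:
{"fn": "jog_arm", "kwargs": {
  "rows": [
    [0,-0.005,0,0,0,-0.002,0],
    [0,-0.014,0.001,0,0,-0.002,0],
    [0,-0.024,0.001,0,0,-0.002,0],
    [0,-0.036,0.002,0,0,-0.002,0],
    [0,-0.048,0.002,0,0,-0.002,0],
    [0,-0.06,0.003,0,0,-0.002,0],
    [0,-0.07,0.003,0,0,-0.002,0],
    [0,-0.078,0.003,0,0,-0.002,0],
    [0,-0.083,0.003,0,0,-0.002,0],
    [0,-0.085,0.003,0,0,-0.002,0],
    [0,-0.085,0.003,0,0,-0.002,0]
  ]
}}

```text
time: 14.2
tool_pos: [0.4733, 0.1179, 0.2863]
tcp_rot: [1.01, 1.325, -1.012]
wrist_force: [-0.4, 0.6, -1.6]
width: 0.086
```

```bash
python3 - <<'E'
from h import *
s=monitor.read_state(); print(s["tool_pos"],loc(s["tool_pos"]),s["wrist_force"],s["torque"],s["width"])
print(delta([.5828,-.289,.295],down(.126)))
E
```

```text
[0.4733 0.1179 0.2863] [-0.1588 -0.042   0.2863] [-0.3942  0.5863 -1.6305] [-0.0358  0.0026  0.0031] 0.08587966868824377
[-0.009  -0.0014  0.4214  0.1403 -0.0007  0.0018]
```

Request:
{"fn": "jog_arm", "kwargs": {
  "rows": [
    [-0.002,0,0.006,0,0,0,0],
    [-0.005,0,0.02,0,0,0,0],
    [-0.009,0,0.04,0.01,0,0,0],
    [-0.009,0,0.065,0.02,0,0.001,0],
    [-0.009,0,0.095,0.03,0,0.001,0],
    [-0.009,0,0.125,0.04,0,0.001,0],
    [-0.009,0,0.155,0.05,0,0.001,0],
    [-0.009,0,0.185,0.06,0,0.001,0],
    [-0.009,0,0.215,0.07,0,0.002,0],
    [-0.009,0,0.245,0.08,0,0.002,0],
    [-0.009,0,0.275,0.09,0,0.002,0],
    [-0.009,0,0.305,0.1,0,0.002,0],
    [-0.009,0,0.335,0.11,0,0.002,0],
    [-0.009,0,0.36,0.12,0,0.002,0],
    [-0.009,-0.001,0.383,0.13,0,0.002,0],
    [-0.009,-0.001,0.402,0.135,0,0.002,0],
    [-0.009,-0.001,0.414,0.14,0,0.002,0],
    [-0.009,-0.001,0.42,0.14,0,0.002,0],
    [-0.009,-0.001,0.421,0.14,0,0.002,0],
    [-0.009,-0.001,0.421,0.14,0,0.002,0]
  ]
}}

```text
time: 16.2
tool_pos: [0.5831, -0.2879, 0.295]
tcp_rot: [1.116, 1.268, -1.115]
wrist_force: [-0.5, 0.5, -1.6]
width: 0.089
```

```bash
python3 - <<'E'
from h import *
s=monitor.read_state(); print(s["tool_pos"],s["wrist_force"],s["torque"],s["width"])
print(delta([.5828,-.289,.26],down(.126)))
w=imaging.read_camera("top"); t=imaging.read_camera("scene")
cv2.imwrite("pics/d1.png",np.vstack([cv2.resize(w[120:250,300:460],(369,300),interpolation=cv2.INTER_CUBIC),cv2.resize(t[100:260,60:260],(369,295),interpolation=cv2.INTER_CUBIC)]))
E
```

```text
[ 0.5831 -0.2879  0.295 ] [-0.4692  0.4617 -1.597 ] [-0.0271 -0.0147 -0.0646] 0.088844607453284
[ 0.035  -0.0004  0.0011  0.0009 -0.0013 -0.0001]
```

View pics/d1.png

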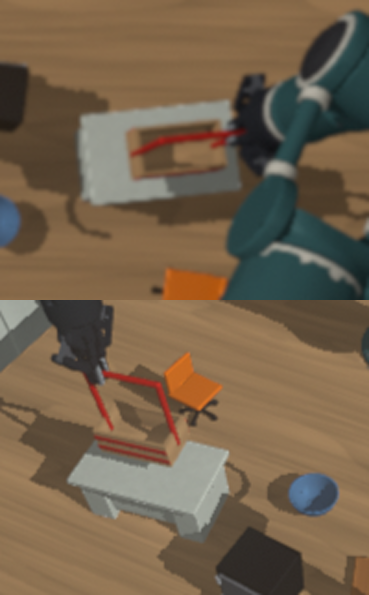

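The basket hangs upright over the middle of the desk. Now I lower it.

Request:
{"fn": "jog_arm", "kwargs": {
  "rows": [
    [0.005,0,0.001,0,0,0,0],
    [0.013,0,0.001,0,0,0,0],
    [0.022,0,0.001,0,0,0,0],
    [0.031,0,0.001,0,0,0,0],
    [0.038,0,0.001,0,0,0,0],
    [0.043,0,0.001,0,0,0,0],
    [0.045,0,0.001,0,0,0,0],
    [0.045,0,0.001,0,0,0,0]
  ]
}}

```text
time: 17.1
tool_pos: [0.5831, -0.2885, 0.2497]
tcp_rot: [1.116, 1.268, -1.115]
wrist_force: [0.2, 0.3, -1.0]
width: 0.087
```

```bash
python3 - <<'E'
from h import *
s=monitor.read_state(); print(s["tool_pos"],s["wrist_force"],s["torque"],s["width"],delta([.5828,-.289,.2424],down(.126)))
E
```

```text
[ 0.5831 -0.2885  0.2497] [ 0.2212  0.2984 -0.9864] [-0.0664 -0.0131  0.036 ] 0.08688558499109472 [ 0.0073 -0.0004  0.0005  0.0012 -0.0014  0.0002]
```

Request:
{"fn": "jog_arm", "kwargs": {
  "rows": [
    [0.001,0,0,0,0,0,0],
    [0.003,0,0,0,0,0,0],
    [0.003,0,0,0,0,0,0]
  ]
}}

```text
time: 17.4
tool_pos: [0.5831, -0.2885, 0.2467]
tcp_rot: [1.116, 1.268, -1.115]
wrist_force: [-0.7, -0.7, -1.3]
width: 0.086
```

Request:
{"fn": "jog_arm", "kwargs": {
  "rows": [
    [0.001,0,0,0,0,0,0],
    [0.002,0,0,0,0,0,0],
    [0.002,0,0,0,0,0,0]
  ]
}}

```text
time: 17.7
tool_pos: [0.5833, -0.2887, 0.2459]
tcp_rot: [1.116, 1.267, -1.114]
wrist_force: [-1.3, 1.4, 3.9]
width: 0.082
```

Request:
{"fn": "jog_arm", "kwargs": {
  "rows": [
    [0.001,0,0,0,0,0,0],
    [0.002,0,0,0,0,0,0],
    [0.002,0,0,0,0,0,0]
  ]
}}

```text
time: 18.0
tool_pos: [0.5837, -0.289, 0.2459]
tcp_rot: [1.116, 1.264, -1.114]
wrist_force: [-2.2, 2.1, 8.3]
width: 0.087
```

```bash
python3 - <<'E'
from h import *
s=monitor.read_state(); print(s["tool_pos"],s["wrist_force"],s["torque"],s["width"])
w=imaging.read_camera("wrist"); t=imaging.read_camera("scene")
cv2.imwrite("pics/d2.png",np.vstack([cv2.resize(w[:350],(400,273)),cv2.resize(t[100:260,60:260],(400,320),interpolation=cv2.INTER_CUBIC)]))
E
```

```text
[ 0.5837 -0.289   0.2459] [-2.1533  2.1389  8.301 ] [0.15   0.5395 0.0117] 0.08735705019202458
```

View pics/d2.png

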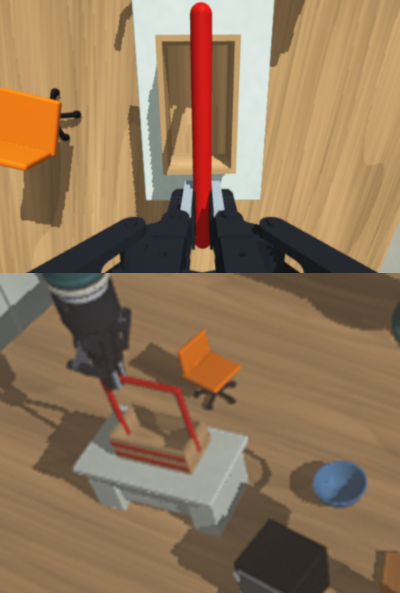

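The basket stands near the middle of the desk. It presses with 8 N mostly at one edge, a slight tilt in the grip. I ease the press and the grip so that it settles flat, then open slowly.

Request:
{"fn": "jog_arm", "kwargs": {
  "rows": [
    [0,0,0,0,0,0,0],
    [0,0,0,0,0,0,0],
    [0.001,0,0,0,0,0,0],
    [0.001,0,0,0,0,0,0]
  ],
  "force": 20
}}

```text
time: 18.5
tool_pos: [0.584, -0.2892, 0.2458]
tcp_rot: [1.116, 1.263, -1.113]
wrist_force: [-1.4, -0.2, 6.0]
width: 0.085
```

```bash
python3 - <<'E'
from h import *
s=monitor.read_state(); print(s["tool_pos"],s["wrist_force"],s["torque"],s["width"],delta([.5828,-.289,.2424],down(.126)))
E
```

```text
[ 0.584  -0.2892  0.2458] [-1.4049 -0.165   6.0188] [ 0.047   0.3123 -0.04  ] 0.08470409139079041 [ 0.0034 -0.0011 -0.0004  0.0012  0.0015 -0.0031]
```

Request:
{"fn": "jog_arm", "kwargs": {
  "rows": [
    [0,0,0,0,0,0,9],
    [0,0,0,0,0,0,10],
    [0,0,0,0,0,0,11],
    [0,0,0,0,0,0,12],
    [0,0,0,0,0,0,13],
    [0,0,0,0,0,0,15],
    [0,0,0,0,0,0,20],
    [0,0,0,0,0,0,30],
    [0,0,0,0,0,0,45],
    [0,0,0,0,0,0,50],
    [0,0,0,0,0,0,50]
  ]
}}

```text
time: 19.6
tool_pos: [0.584, -0.2892, 0.2459]
tcp_rot: [1.116, 1.263, -1.113]
wrist_force: [0.9, -0.7, 0.1]
width: 0.502
```

Request:
{"fn": "jog_arm", "kwargs": {
  "rows": [
    [-0.005,0,0,0,0,0,50],
    [-0.02,0,0,0,0,0,50],
    [-0.04,0,0,0,0,0,50],
    [-0.07,0,0,0,0,0,50],
    [-0.1,0,0,0,0,0,50],
    [-0.12,0,0,0,0,0,50],
    [-0.12,0,0,0,0,0,50]
  ]
}}

```text
time: 20.3
tool_pos: [0.5853, -0.29, 0.3723]
tcp_rot: [1.116, 1.254, -1.11]
wrist_force: [-0.1, -0.6, -0.3]
width: 0.501
```

```bash
python3 - <<'E'
from h import *
s=monitor.read_state(); print(s["tool_pos"],s["wrist_force"],s["time"])
w=imaging.read_camera("wrist"); t=imaging.read_camera("scene"); t0=cv2.imread("pics/scene0.png")
cv2.imwrite("pics/d3w.png",w); cv2.imwrite("pics/d3s.png",t)
cv2.imwrite("pics/d3.png",np.vstack([cv2.resize(w[:350],(400,273)),cv2.resize(t[100:260,60:260],(400,320),interpolation=cv2.INTER_CUBIC)]))
print("scene change boxes:")
d=(cv2.absdiff(t,t0).max(2)>40).astype(np.uint8)
for n,(x0,x1,y0,y1) in dict(safe=(175,228,222,278),lamp=(303,335,188,224),chair=(146,184,127,170),bowl=(214,246,190,220)).items(): print(n,d[y0:y1,x0:x1].mean())
E
```

```text
[ 0.5853 -0.29    0.3723] [-0.1347 -0.5767 -0.2543] 20.3
scene change boxes:
safe 0.08254716981132075
lamp 0.026041666666666668
chair 0.030599755201958383
bowl 0.178125
```

View pics/d3.png

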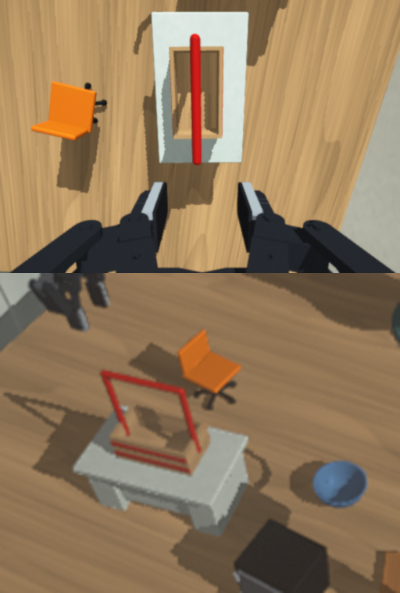

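```bash
python3 - <<'E'
from h import *
for f in("scene0","d3s"):
    h=cv2.cvtColor(cv2.imread(f"pics/{f}.png"),cv2.COLOR_BGR2HSV); m=cv2.inRange(h[185:225,205:255],(100,90,30),(130,255,255)); v,u=np.nonzero(m); print(f,u.mean()+205,v.mean()+185,len(u))
    m=cv2.inRange(h[120:175,140:190],(5,180,100),(15,255,255)); v,u=np.nonzero(m); print(" chair",u.mean()+140,v.mean()+120,len(u))
    m=(h[222:280,172:232,2]<45); v,u=np.nonzero(m); print(" safe",u.mean()+172,v.mean()+222,len(u))
s=monitor.read_state(); a=(s["tool_pos"],s["tcp_rot"])
k=512/400
for n,uv,z in[("rim1",(170,46),.16),("rim2",(218,46),.16),("rim3",(223,138),.16),("rim4",(173,138),.16)]: 
    p=wray(*a,(uv[0]*k,uv[1]*k),z)[:2]-[.5781,-.2513]; c,q=np.cos(.126),np.sin(.126); print(n,"desk local",c*p[0]+q*p[1],-q*p[0]+c*p[1])
E
```

```text
scene0 226.5275229357798 201.61467889908258 218
 chair 162.27967806841048 145.3943661971831 497
 safe 208.00943396226415 244.53773584905662 106
d3s 226.08333333333334 203.731884057971 276
 chair 162.2891089108911 145.44950495049505 505
 safe 210.28571428571428 251.0 7
rim1 desk local -0.038751072041299746 0.06586821283691555
rim2 desk local 0.02269459084188817 0.06594882017255296
rim3 desk local 0.032079477940525514 -0.05565212005224572
rim4 desk local -0.03878647057850958 -0.05561722788304283
```

```bash
python3 -c "
from workcell import finish_job; print(finish_job())"
```

```text
the job is handed in; nothing more can be done
None
```

The job is done and handed in at about 20 s of the 61 s allowed. The middle-sized basket stands upright near the middle of the desk.

**Wheel:** I rolled it to its stop with strokes of about 6 N. Two signs agreed it was there: the bolt no longer showed in the hook's mouth, and the sideways force rose from about 1 N to over 4 N as the finger slipped.

**Lift and carry:** I lifted the basket by its handle about 60 mm, past the hook's tip, and drew it level off the hook. I carried it over the desk and set it down with at most about 8 N. It touched one edge first and settled when I eased the grip, and I then opened the fingers slowly.

**Last checks:**
- **Basket:** it is upright, its measured rim is within about 6 mm of centred, and it is at least 30 mm from every desk edge.
- **Gripper:** it is about 125 mm above where it let go, touching nothing.
- **Chair and lamp:** the chair is unchanged to within 0.1 px, and the lamp's part of the picture is almost unchanged.
- **Bowl and safe:** these colour checks were inconclusive. The bowl's centre read 2 px off and too few dark pixels matched on the safe, probably from changed shadows. The basket passed no lower than about 40 mm above the safe, and I felt no contact.

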